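# Index the tray sealer and snap in its missing insert plate

## Task

The washed insert plate has to go back on the rotary tray sealer. Push the index disc round by its posts, detent by detent, until the bare nest (four studs, no plate) under the sealing head comes out and clicks into the detent at the loading position, by the fixed pointer; only then set the rectangular white plate from the bench on the four studs, rib up, and press it down until all four have clicked through and it sits flat on their shoulders. Let go and leave the other things on the bench where they are.

Things in the scene. Friction and masses are not known exactly. Their poses are not given: they have to be found in the camera images.
- index (a joint): disc angle (rad), growing counterclockwise from above; 0 = bare nest exactly at the loading position. It turns without end; detents at multiples of 1.047 rad. From any angle but the ridge half-way between two detents the disc springs into the nearer one by itself; pushing it over a ridge at a post takes about 6 to 10 N. It starts two detents from 0 on the positive side, the bare nest under the sealing head: the short way is clockwise
- axis (a point): point on the disc's vertical axis level with its top face, 60 mm above the bench; fixed to the machine, its x axis points to the loading position. Aluminium disc, diameter 336 mm, 12 mm thick. Six nests 105 mm from the axis, 60 degrees apart: one bare, five with a fixed white plate like the loose one (plate top 74 mm, top of its radial rib 108 mm above the bench)
- pointer (a point): top of the fixed pointer that marks the loading position: an upright dark steel stub 12 mm square just outside the disc, 186 mm from its axis, its top 66 mm above the bench
- head (a point): centre of the underside of the sealing head, 125 mm from the disc's axis, 120 degrees counterclockwise of the loading position: a steel block over the nest there, 135 mm radially (60 to 195 mm from the axis), 100 mm wide (120 mm at its outer top), from 122 to 235 mm above the bench, x radially outwards. Its column, 60 by 80 mm, 300 mm high, stands centred 225 mm from the axis. No access from above under it
- nest (a point): centre of the bare nest on the plane of its four stud shoulders, 68 mm above the bench; turns with the disc, x radially outwards, z up. Studs at x = +-27, y = +-22 mm: shoulder of 16 mm diameter, standing 8 mm above the disc; on it a pin of 10 mm diameter, straight for 14 mm, then tapering to 3 mm at 20 mm
- stud (a point): tip of one stud of the bare nest (x = +27, y = +22 mm, 20 mm above the shoulder). Every stud has a dark sprung catch on its side away from the nest's centre (along x), standing 3.5 mm out of the pin; it gives way as the plate is pushed down (about 3 to 4 N a stud, 12 to 16 N for all four at once) and springs out over the plate's top when the plate reaches the shoulder
- plate_center (a point): centre of the loose white plate, 20 mm above its underside: plate 76 (x) by 66 (y) by 6 mm, four 12 mm through holes at x = +-27, y = +-22 mm; a central upright rib along x on top, 50 mm long, 16 mm wide (y), 34 mm high, to grip it by; 40 mm high in all, 0.2 kg. Lies flat, rib up (z up). Fits the nest x along x, either way round; fully home this point is 20 mm above nest
- post0 (a point): centre of push post 0 (half-way up) on the disc's rim, 30 degrees counterclockwise (from above) of the bare nest; 150 mm from the axis; steel, diameter 16 mm, from 60 to 105 mm above the bench; turns with the disc
- post1 (a point): centre of push post 1 (half-way up) on the disc's rim, 90 degrees counterclockwise (from above) of the bare nest; 150 mm from the axis; steel, diameter 16 mm, from 60 to 105 mm above the bench; turns with the disc
- post2 (a point): centre of push post 2 (half-way up) on the disc's rim, 150 degrees counterclockwise (from above) of the bare nest; 150 mm from the axis; steel, diameter 16 mm, from 60 to 105 mm above the bench; turns with the disc
- post3 (a point): centre of push post 3 (half-way up) on the disc's rim, 210 degrees counterclockwise (from above) of the bare nest; 150 mm from the axis; steel, diameter 16 mm, from 60 to 105 mm above the bench; turns with the disc
- post4 (a point): centre of push post 4 (half-way up) on the disc's rim, 270 degrees counterclockwise (from above) of the bare nest; 150 mm from the axis; steel, diameter 16 mm, from 60 to 105 mm above the bench; turns with the disc
- post5 (a point): centre of push post 5 (half-way up) on the disc's rim, 330 degrees counterclockwise (from above) of the bare nest; 150 mm from the axis; steel, diameter 16 mm, from 60 to 105 mm above the bench; turns with the disc
- round_plate: bystander: round white plate, diameter 90 mm, 6 mm thick, with a central knob of 22 mm diameter, 36 mm high in all; origin at the centre of its underside
- bottle: bystander: white bottle with blue cap, diameter 68 mm, 170 mm high; origin at the centre of its underside
- cup: bystander: steel cup, 80 mm across the rim, 85 mm high; origin at the centre of its underside
There are look-alikes about, which are no part of the job. What is shaped like the part that bears plate_center but brown or yellow is not meant.

How it is judged:
On the way, in this order (a step that is already met when the one before it is completed fails the run):
1. the bare nest rests in the detent at the loading position, the plate still off it (value of joint index between -0.06 and 0.06 rad and velocity of joint index between -0.05 and 0.05 rad/s and horizontal distance between plate_center and nest above 0.05 m), for 0.3 s.
2. the plate is home on all four studs (z of plate_center in the frame of nest between 0.018 and 0.0215 m and horizontal distance between plate_center and nest below 0.004 m and angle between plate_center's own z axis and vertical below 0.035 rad), for 0.2 s.
At the end, for the whole second after the job is handed in: The bare nest is in the detent at the loading position (disc angle within 0.06 rad of 0, at rest), and the insert plate sits rib up, flat (within 0.035 rad) on all four shoulders: its centre 18 to 21.5 mm above nest and within 4 mm of it horizontally (all of step 2 and value of joint index between -0.06 and 0.06 rad and velocity of joint index between -0.05 and 0.05 rad/s); the robot touches nothing.
It fails at once if the round plate is moved more than 30 mm (distance of round_plate from where it was at the start of the episode above 0.03 m).
It fails at once if the bottle is moved more than 30 mm (distance of bottle from where it was at the start of the episode above 0.03 m).
It fails at once if the cup is moved more than 30 mm (distance of cup from where it was at the start of the episode above 0.03 m).
It also fails if it takes over 72 s, if anything falls off the work surface, if the arm or the gripper's body presses on something with over 40 N, if the wrist force passes 120 N, or if a joint passes its speed limit or range.

## Robot

A 6-joint arm with a two-finger parallel gripper is mounted at the origin on the work surface. World frame = base frame: x ahead of the robot, y to its left, z up, the work surface at z = 0. Lengths are in m, angles in rad, forces in N, time in s.
With the tool pointing down it reaches from about 0.325 to 0.9 m from the base axis. Payload 6.1 kg.
Tool frame: the origin (TCP) lies at the very end of the fingers, on their centre line; the grasp point (between the pads) lies 19 mm behind it; x points along the fingers, z is the direction in which the jaws open and shut, and the axes are right-handed (so a half turn about x gives the same grasp; the last joint's range is limited). The gripper opens to 87 mm and grips with 3 to 60 N. Pads are 19 mm wide; open, the fingers measure 117 mm over their backs; the gripper's body (75 mm by 190 mm) begins 51 mm behind the grasp point.
Start: joints at [1.138, 0.22, 1.526, -0, 1.395, -0.126], TCP at [0.189, 0.596, 0.223] pointing down, gripper open.
Joint ranges: [-2.98, 2.98], [-0.91, 2.08], [0.09, 2.57], [-1.24, 4.39], [0.2, 2.65], [-2.68, 2.68]. Speed limits (rad/s): [2.57, 2.57, 3.01, 3.14, 3.14, 3.14].

## Interface

Orientations are given as a unit quaternion [x, y, z, w].
In Python, from station import manip, imaging gives the robot as it stands.
- The arm moves only by the tool move_arm, never from a script. Its arguments are lists of equal length, an entry for each row: "linear": the shift along the tool's x, y, z in mm, a list of three; "yaw": the turn about the tool's x in degrees. A call has 1 to 8 rows; each row is the pose to reach, as a shift and turn from the pose commanded when the call began, along the tool's axes at that moment; what a row does not reach only later rows make up. A row lasts 1/12 s, in which the tool goes at most 41.7 mm and 7.16 degrees, less where a joint would pass 70% of its speed; a pose out of reach is approached as far as the arm can. A call with a gripper value outside its range is refused whole. "fingers" is the closure, from -1 (fully open) to 1 (shut), so that 0 is half open, set as the call begins (left out, the last holds). The fingers move at their own pace and stop on an object; "newtons" is the grip in N (left out, the last holds). Time passes only in rows, so rows that repeat a pose let the fingers close. It gives the time, the measured TCP pose, the force and the opening at its end, in the units of the state.
- manip.state(): the state, without advancing time (a new reading comes with each control period).
- imaging.read_camera(name): name is "side" or "top"; returns a dict with "img" (480x640x3 uint8, red, green, blue), "intrinsics" (3x3 intrinsics, pixels), "distortion" ([k1, k2, p1, p2, k3] as OpenCV has them; the pictures are not rectified), "pose" (4x4, takes a point from camera to world coordinates). Camera axes: x right, y up, looking along -z (the intrinsics and any distortion apply to the point x, -y, -z); pixel columns grow to the right and rows downward; lengths in m; the calibration is good to about 2 mm. A picture is of the moment at which its call begins. There is no depth.
- manip.hand_in(): hands the job in, once; it reports no verdict.
The state is a dict: "time": time; "joints": joint angles; "qd": joint speeds; "effort": joint torques, N m; "tool_pos": TCP position; "orientation": TCP orientation; "wrist_force": force on the tool from outside, world axes, zero at the start; "moment": the same for the moment, N m; "opening": finger opening in m.
Only numpy, scipy, OpenCV 4.12 (cv2) and the standard library are available. Lean on these libraries where they do the work, as an engineer would, in place of code of your own. Each camera call takes 0.05 s, during which the arm holds its last target. There are 200 camera calls.

## Working session

There is one attempt and no reset: what is moved stays moved. The work goes in short steps, Python scripts to look and compute and a tool call to move; the robot and the scene stay as the last step left them, time stands still between calls to the robot, and variables do not carry over. Pictures are saved under pics/ and viewed, about 8 in all and at most 12, crops included, and the job is handed in when it is done.

Besides the shell and the picture viewer there is one more tool, called after "Call:" as name(argument=value, ...) on one line, values as JSON. move_arm: Moves the arm, as the interface text tells. Its arguments: {"type":"object","properties":{"linear":{"type":"array","items":{"type":"array","items":{"type":"number"}}},"yaw":{"type":"array","items":{"type":"number"}},"fingers":{"type":"number"},"newtons":{"type":"number"}},"required":["linear","yaw"]}

```bash
mkdir -p pics; ls; cat > h.py <<'E'
import numpy as np, cv2
from station import manip, imaging
def cam(n): 
    return imaging.read_camera(n)
def ray(c,uv):
    p=cv2.undistortPoints(np.array([[uv]],float),np.array(c["intrinsics"],float),np.array(c["distortion"],float))[0,0]
    T=np.array(c["pose"]); d=T[:3,:3]@np.array([p[0],-p[1],-1]); return T[:3,3],d
def onz(c,uv,z):
    o,d=ray(c,uv); return o+d*(z-o[2])/d[2]
def proj(c,P):
    T=np.array(c["pose"]); q=T[:3,:3].T@(np.array(P,float)-T[:3,3]); q=q*[1,-1,-1]
    return cv2.projectPoints(q.reshape(1,1,3),np.zeros(3),np.zeros(3),np.array(c["intrinsics"],float),np.array(c["distortion"],float))[0].ravel()
def save(c,f): cv2.imwrite("pics/"+f,c["img"][:,:,::-1])
E
python3 - <<'E'
from h import *
for n in("top","side"):
    c=cam(n); save(c,n+"0.png"); print(n,np.round(c["pose"],3).tolist())
s=manip.state(); print(s)
E
```

```text
pics
top [[0.024, 0.979, -0.204, 0.307], [-1.0, 0.023, -0.008, 0.072], [-0.003, 0.204, 0.979, 1.306], [0.0, 0.0, 0.0, 1.0]]
side [[0.853, 0.283, -0.439, 0.109], [-0.522, 0.471, -0.711, -0.638], [0.005, 0.836, 0.549, 0.675], [0.0, 0.0, 0.0, 1.0]]
{'time': 0.1, 'joints': array([ 1.13787712e+00,  2.21181324e-01,  1.52752524e+00, -3.10998695e-05,
        1.39469608e+00, -1.26094713e-01]), 'qd': array([ 0.00050908,  0.00018858, -0.00261344,  0.00061774,  0.00137179,
       -0.0017973 ]), 'effort': array([ 1.19861183e-03, -4.95946133e+01, -3.88515007e+01,  7.03010825e-02,
        5.17033716e-02, -2.92443497e-05]), 'tool_pos': array([0.18853778, 0.59528091, 0.22151044]), 'orientation': array([-0.41804307,  0.57108645,  0.41740393,  0.56997739]), 'wrist_force': array([ 0.17772523,  0.1058665 , -0.01868699]), 'moment': array([ 0.01804727,  0.01271657, -0.01625414]), 'opening': 0.08715886927418957}
```

View pics/top0.png

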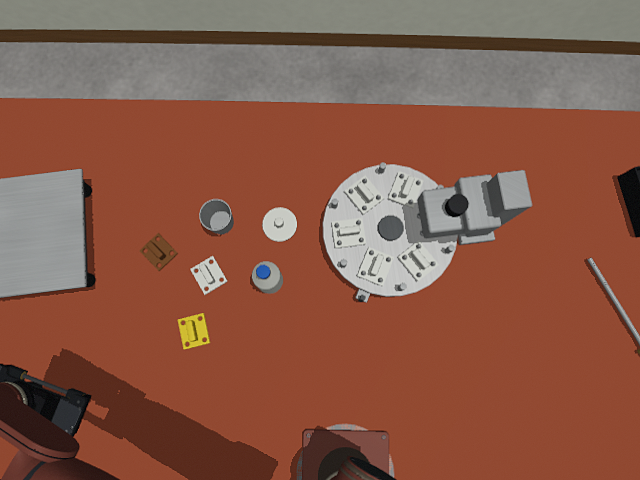

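View pics/side0.png

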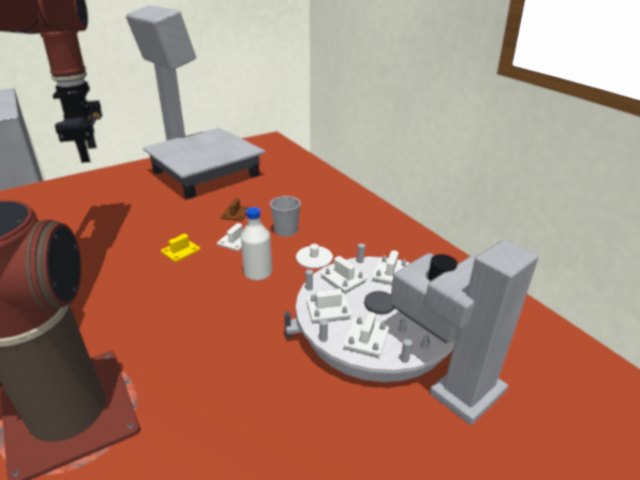

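The top picture shows the disc centred at about (390,228), the pointer at (362,295), the head on the right at about (455,210), the white plate at (209,275), the round plate at (280,224), the bottle at (267,277) and the cup at (216,217). The side picture agrees. Two bare studs show under the head at about (403,327) and (425,342).

```bash
python3 - <<'E'
from h import *
c=cam("top"); im=c["img"]
a=cv2.resize(im[150:310,310:480],None,fx=3.5,fy=3.5,interpolation=cv2.INTER_CUBIC)
b=cv2.resize(im[250:300,185:235],None,fx=4,fy=4,interpolation=cv2.INTER_CUBIC)
o=np.zeros((560,800,3),np.uint8); o[:a.shape[0],:a.shape[1]]=a; o[:200,600:800]=b
cv2.imwrite("pics/crop1.png",o[:,:,::-1])
# white plate mask
hsv=cv2.cvtColor(im,cv2.COLOR_RGB2HSV)
m=((hsv[:,:,1]<60)&(hsv[:,:,2]>120)).astype(np.uint8); m[:, :185]=0;m[:,235:]=0;m[:250]=0;m[300:]=0
n,l,st,ce=cv2.connectedComponentsWithStats(m); print(st,ce)
cs,_=cv2.findContours(m,cv2.RETR_EXTERNAL,cv2.CHAIN_APPROX_NONE)
k=max(cs,key=cv2.contourArea); r=cv2.minAreaRect(k); bx=cv2.boxPoints(r); print(r)
W=np.array([onz(c,p,0.006) for p in bx]);print(W.round(4),W.mean(0)); print([np.linalg.norm(W[i]-W[i-1]) for i in range(4)])
# disc hub
g=((hsv[:,:,2]<100)&(hsv[:,:,1]<90)).astype(np.uint8); g[:, :372]=0;g[:,408:]=0;g[:210]=0;g[246:]=0
n,l,st,ce=cv2.connectedComponentsWithStats(g); i=1+st[1:,4].argmax(); print(st[i],ce[i],onz(c,ce[i],.06),onz(c,ce[i],.07))
# disc edge
for nm,uv,z in [("pointer",(362,293.5),.066),("round",(279.5,224),.006),("knob",(278.5,223),.036),("bottlecap",(263,271),.17),("cup",(215,211),.085)]:
    print(nm,onz(c,uv,z).round(4))
E
```

```text
[[     0      0    640    480 306490]
 [   190    256     37     39    710]] [[319.75772782 239.41788965]
 [208.24507042 274.94507042]]
((208.3846435546875, 274.923095703125), (30.264474868774414, 26.543432235717773), 60.2551155090332)
[[0.486  0.4041 0.006 ]
 [0.5214 0.3472 0.006 ]
 [0.4548 0.3047 0.006 ]
 [0.4201 0.3611 0.006 ]] [0.47057291 0.35429165 0.006     ]
[np.float64(0.07864870585232735), np.float64(0.06697002284542866), np.float64(0.07897671529329299), np.float64(0.06626047558624605)]
[378 216  25  25 495] [389.93131313 227.79191919] [ 0.59151646 -0.10025133  0.06      ] [ 0.58923266 -0.09887182  0.07      ]
pointer [ 0.4267 -0.0314  0.066 ]
round [0.6073 0.1783 0.006 ]
knob [0.6029 0.1785 0.036 ]
bottlecap [0.4614 0.1974 0.17  ]
cup [0.6182 0.3312 0.085 ]
```

View pics/crop1.png

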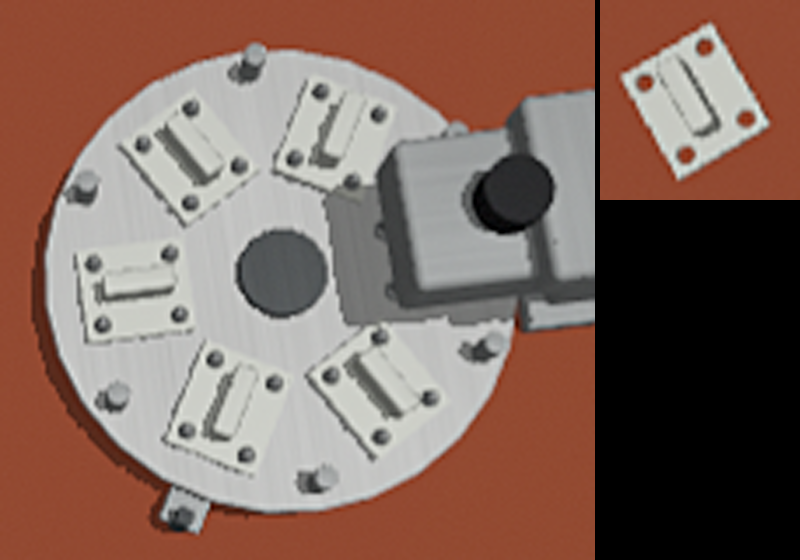

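```bash
cat >> h.py <<'E'
from scipy.optimize import least_squares
def fitdisc(c,pts,r,z,step=np.pi/3):
    W=np.array([onz(c,p,z)[:2] for p in pts])
    def f(q):
        v=W-q[:2]; a=np.arctan2(v[:,1],v[:,0]); k=np.round((a-q[2])/step)
        return (W-q[:2]-r*np.c_[np.cos(q[2]+k*step),np.sin(q[2]+k*step)]).ravel()
    best=min((least_squares(f,[*W.mean(0),t]) for t in np.arange(0,step,.2)),key=lambda s:s.cost)
    return best.x, f(best.x).reshape(-1,2)
E
python3 - <<'E'
from h import *
c=cam("top")
cv=lambda X,Y,s,ox,oy:((X+.5)/s-.5+ox,(Y+.5)/s-.5+oy)
P=[cv(*p,3.5,310,150) for p in[(255,52),(86,180),(118,394),(328,475),(495,342),(456,130)]]
q,res=fitdisc(c,P,.150,.105); print("disc",q,np.degrees(q[2]),(res*1000).round(1).tolist())
p=onz(c,cv(181,517,3.5,310,150),.066)[:2]; v=p-q[:2]; print("pointer",p,np.linalg.norm(v),np.degrees(np.arctan2(v[1],v[0])))
H=np.array([onz(c,cv(*p,4,185,250),.006)[:2] for p in[(645,83),(705,47),(746,118),(686,155)]]) if 0 else np.array([onz(c,cv(X-600,Y,4,185,250),.006)[:2] for X,Y in[(645,83),(705,47),(746,118),(686,155)]])
print("holes",H.round(4).tolist(),H.mean(0)); d=[np.linalg.norm(H[i]-H[i-1]) for i in range(4)]; print(d)
lx=(H[2]-H[1])+(H[3]-H[0]); print("plate x yaw",np.degrees(np.arctan2(lx[1],lx[0])))
# side view check of axis
s=cam("side"); 
for P_ in [(*q[:2],.06)]: print("axis in side",proj(s,P_))
from scipy.spatial.transform import Rotation as R
print(R.from_quat(manip.state()["orientation"]).as_matrix().round(3))
E
```

```text
disc [ 0.59123611 -0.10013319  0.160242  ] 9.181190358520762 [[0.8, -0.6], [-0.2, 0.1], [-0.9, 0.0], [0.9, -0.7], [-0.9, 1.2], [0.4, -0.1]]
pointer [ 0.41738453 -0.02995923] 0.18748001917296436 158.01888308383766
holes [[0.4812, 0.387], [0.5053, 0.3501], [0.4604, 0.3211], [0.436, 0.3577]] [0.47075083 0.35397957]
[np.float64(0.05385635204719192), np.float64(0.044045400457322574), np.float64(0.05346283229080505), np.float64(0.0440397367622063)]
plate x yaw -147.091960197415
axis in side [379.08092924 304.36896663]
[[-0.    -0.953  0.302]
 [-0.001  0.302  0.953]
 [-1.     0.    -0.001]]
```

The posts fit a hexagon to within 1.5 mm. That puts the axis at (0.591,-0.100), the loading direction at 159.2° (the pointer gives 158°), and the plate at (0.4707,0.354) with its x axis at 32.9°. I'll push the post at 189° clockwise with shut fingers, one detent per stroke, twice.

```bash
cat >> h.py <<'E'
from scipy.spatial.transform import Rotation as R
A=np.array([.5912,-.1001])
def pol(r,deg,z): return [A[0]+r*np.cos(np.radians(deg)),A[1]+r*np.sin(np.radians(deg)),z]
def to(*targets,yaw=None):
    s=manip.state(); M=R.from_quat(s["orientation"]).as_matrix(); y0=np.degrees(np.arctan2(M[1,2],M[0,2]))
    print("t",round(s["time"],2),"tcp",s["tool_pos"].round(4),"yaw",y0.round(2),"F",s["wrist_force"].round(1),"op",round(s["opening"],4))
    for t in targets: 
        d=M.T@(np.array(t)-s["tool_pos"])*1000; print("shift",d.round(1),"n",np.linalg.norm(d).round(0),"turn",None if yaw is None else round((y0-yaw+180)%360-180,2))
E
python3 -c "
from h import *
to(pol(.152,204,.24),yaw=88)"
```

```text
t 0.25 tcp [0.1886 0.5955 0.222 ] yaw 72.42 F [-0.   0.5 -0.3] op 0.0868
shift [ -17.4 -480.2 -642.5] n 802.0 turn -15.58
```

Call:
move_arm(linear=[[-3,-20,-27],[-6,-40,-54],[-6,-60,-80],[-6,-80,-107],[-6,-100,-134],[-6,-120,-160],[-6,-140,-187],[-6,-160,-214]], yaw=[0,0,0,0,0,0,0,0], fingers=1, newtons=30)

```text
time: 0.92
tool_pos: [0.2768, 0.342, 0.2285]
orientation: [-0.418, 0.57, 0.418, 0.571]
wrist_force: [1.1, 0.4, 0.9]
opening: 0.0417
```

Call:
move_arm(linear=[[-6,-20,-27],[-6,-40,-54],[-6,-60,-80],[-6,-80,-107],[-6,-100,-134],[-6,-120,-160],[-6,-140,-187],[-6,-160,-214]], yaw=[0,0,0,0,0,0,0,0])

```text
time: 1.58
tool_pos: [0.3647, 0.0896, 0.2348]
orientation: [-0.418, 0.57, 0.418, 0.571]
wrist_force: [0.1, 0.6, 0.1]
opening: 0.0009
```

Call:
move_arm(linear=[[-6,-20,-27],[-6,-40,-54],[-6,-60,-80],[-6,-80,-107],[-6,-100,-134],[-6,-130,-175],[-6,-160,-214],[-6,-160,-214]], yaw=[-2,-4,-6,-8,-10,-12,-14,-15.6])

```text
time: 2.25
tool_pos: [0.4532, -0.1656, 0.2406]
orientation: [-0.492, 0.509, 0.49, 0.509]
wrist_force: [-0.8, 0.7, 0.0]
opening: 0.0006
```

```bash
python3 -c "
from h import *
to(pol(.152,204,.24),pol(.152,204,.08),yaw=88)"
```

```text
t 2.25 tcp [ 0.4532 -0.1656  0.2406] yaw 87.96 F [-0.8  0.7  0. ] op 0.0006
shift [0.6 1.  3.7] n 4.0 turn -0.04
shift [160.6   1.2   4. ] n 161.0 turn -0.04
```

Call:
move_arm(linear=[[30,0,0],[65,0,0],[100,0,0],[130,0,0],[150,0,0],[160,0,0],[160,0,0]], yaw=[0,0,0,0,0,0,0])

```text
time: 2.83
tool_pos: [0.4506, -0.1602, 0.0781]
orientation: [-0.49, 0.509, 0.493, 0.508]
wrist_force: [-0.6, -0.0, -0.1]
opening: 0.0007
```

```bash
python3 -c "
from h import *
to(*[pol(.152,a,.08) for a in (200,196,192,188,184,180,176,172,168,164,160)])"
```

```text
t 2.83 tcp [ 0.4506 -0.1602  0.0781] yaw 88.02 F [-0.6 -0.  -0.1] op 0.0007
shift [-1.8  2.5  8. ] n 9.0 turn None
shift [-1.8  6.2 18. ] n 19.0 turn None
shift [-1.8  9.1 28.2] n 30.0 turn None
shift [-1.7 11.3 38.6] n 40.0 turn None
shift [-1.7 12.8 49.1] n 51.0 turn None
shift [-1.7 13.5 59.7] n 61.0 turn None
shift [-1.7 13.5 70.3] n 72.0 turn None
shift [-1.6 12.8 80.9] n 82.0 turn None
shift [-1.6 11.3 91.4] n 92.0 turn None
shift [ -1.6   9.1 101.8] n 102.0 turn None
shift [ -1.6   6.1 112. ] n 112.0 turn None
```

Call:
move_arm(linear=[[-2,2,8],[-2,6,18],[-2,8,25],[-2,10,33],[-2,12,41],[-2,13,49],[-2,14,57],[-2,14,65]], yaw=[0,0,0,0,0,0,0,0])

```text
time: 3.5
tool_pos: [0.4435, -0.097, 0.085]
orientation: [-0.495, 0.508, 0.488, 0.509]
wrist_force: [6.2, -9.2, -0.7]
opening: 0.0004
```

Call:
move_arm(linear=[[0,0,5],[0,-1,11],[0,-1,16],[0,-2,21],[0,-3,26],[0,-4,32],[0,-5,37],[0,-5,37]], yaw=[0,0,0,0,0,0,0,0])

```text
time: 4.17
tool_pos: [0.4473, -0.0576, 0.0834]
orientation: [-0.492, 0.508, 0.491, 0.509]
wrist_force: [0.1, -0.7, 0.8]
opening: 0.0002
```

```bash
python3 -c "
from h import *
to(pol(.152,160,.08)); c=cam('top'); save(c,'a.png')
import cv2
cv2.imwrite('pics/crop2.png',cv2.resize(c['img'][150:310,310:480],None,fx=3.5,fy=3.5,interpolation=cv2.INTER_CUBIC)[:,:,::-1])"
```

```text
t 4.17 tcp [ 0.4473 -0.0576  0.0834] yaw 88.09 F [ 0.1 -0.7  0.8] op 0.0002
shift [ 3.4 -0.8  9.6] n 10.0 turn None
```

View pics/crop2.png

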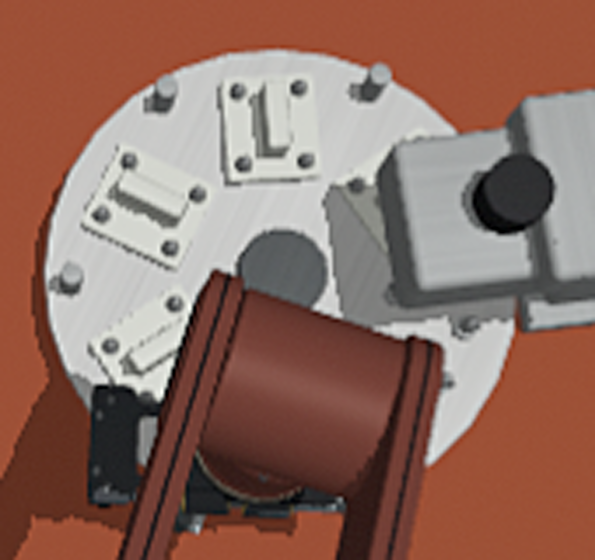

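The picture shows the disc turned about 33° clockwise, only just at or past the ridge. I'll push a little further and let it settle.

Call:
move_arm(linear=[[0,-1,5],[0,-2,10],[0,-2,10],[0,-2,10],[0,-2,10],[0,-2,10]], yaw=[0,0,0,0,0,0])

```text
time: 4.72
tool_pos: [0.4492, -0.0491, 0.0824]
orientation: [-0.491, 0.509, 0.491, 0.509]
wrist_force: [0.2, -0.3, 1.0]
opening: 0.0008
```

Call:
move_arm(linear=[[-15,0,0],[-35,0,0],[-55,0,0],[-75,0,0],[-75,0,-30],[-75,0,-65],[-75,0,-100],[-75,0,-115]], yaw=[0,0,0,0,0,0,0,0])

```text
time: 5.38
tool_pos: [0.4453, -0.1675, 0.1581]
orientation: [-0.492, 0.509, 0.49, 0.509]
wrist_force: [0.2, 0.3, -0.1]
opening: 0.0009
```

```bash
python3 -c "
from h import *
to(pol(.152,204,.08),yaw=88); c=cam('top'); save(c,'a.png')
import cv2
cv2.imwrite('pics/crop3.png',cv2.resize(c['img'][150:310,310:480],None,fx=3.5,fy=3.5,interpolation=cv2.INTER_CUBIC)[:,:,::-1])"
```

```text
t 5.38 tcp [ 0.4453 -0.1675  0.1581] yaw 87.93 F [ 0.2  0.3 -0.1] op 0.0009
shift [78.1 -6.8  6. ] n 79.0 turn -0.07
```

View pics/crop3.png

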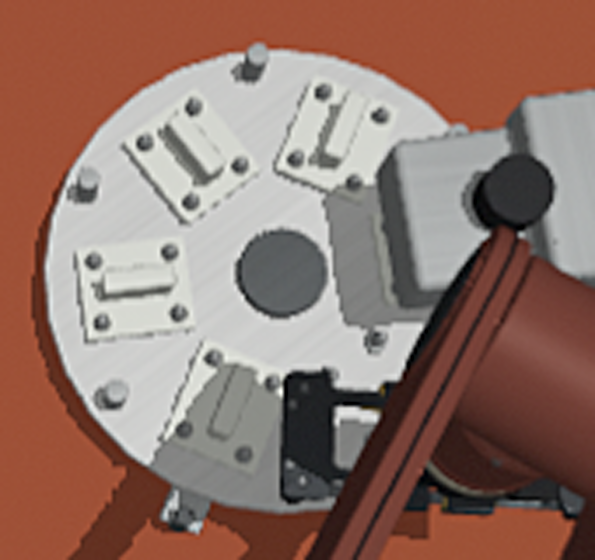

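The disc is settled one detent on: a plate shows under the head and a bare stud at (375,340). Second stroke, the same as the first but a little longer.

Call:
move_arm(linear=[[25,-3,2],[50,-6,4],[70,-6,4],[78,-6,4],[78,-6,4]], yaw=[0,0,0,0,0])

```text
time: 5.85
tool_pos: [0.4496, -0.1589, 0.0772]
orientation: [-0.49, 0.509, 0.493, 0.508]
wrist_force: [0.6, 0.3, -0.4]
opening: 0.0007
```

Call:
move_arm(linear=[[0,2,8],[0,6,18],[0,8,25],[0,10,33],[0,12,41],[0,13,49],[0,14,57],[0,14,65]], yaw=[0,0,0,0,0,0,0,0])

```text
time: 6.52
tool_pos: [0.4421, -0.0959, 0.0818]
orientation: [-0.494, 0.508, 0.489, 0.509]
wrist_force: [4.4, -8.5, -1.7]
opening: 0.0004
```

Call:
move_arm(linear=[[0,0,5],[0,-1,11],[0,-1,16],[0,-2,21],[0,-3,26],[0,-4,32],[0,-5,37],[0,-6,42]], yaw=[0,0,0,0,0,0,0,0])

```text
time: 7.18
tool_pos: [0.4476, -0.0521, 0.0805]
orientation: [-0.492, 0.508, 0.491, 0.509]
wrist_force: [0.1, 0.5, -0.7]
opening: -0.0
```

Call:
move_arm(linear=[[0,-1,4],[0,-1,4],[0,-1,4],[0,-1,4],[0,-1,4],[0,-1,4]], yaw=[0,0,0,0,0,0])

```text
time: 7.68
tool_pos: [0.4481, -0.0491, 0.0794]
orientation: [-0.491, 0.509, 0.491, 0.509]
wrist_force: [-0.5, 0.1, 0.8]
opening: 0.0007
```

Call:
move_arm(linear=[[-25,0,0],[-60,0,0],[-95,0,0],[-130,0,0],[-160,0,0],[-160,0,0]], yaw=[0,0,0,0,0,0], fingers=-0.2)

```text
time: 8.18
tool_pos: [0.4518, -0.0502, 0.2468]
orientation: [-0.495, 0.507, 0.488, 0.511]
wrist_force: [1.1, -0.1, 0.3]
opening: 0.0322
```

```bash
python3 -c "
from h import *
to([.4707,.354,.24],yaw=122.9)"
```

```text
t 8.18 tcp [ 0.4518 -0.0502  0.2468] yaw 88.0 F [ 1.1 -0.1  0.3] op 0.0322
shift [  5.7  -4.7 404.6] n 405.0 turn -34.9
```

Going above the plate, then looking at the disc.

Call:
move_arm(linear=[[0,0,15],[0,0,40],[0,0,70],[0,0,100],[0,0,135],[0,0,170],[0,0,205],[0,0,240]], yaw=[0,0,0,0,0,0,0,0])

```text
time: 8.85
tool_pos: [0.4563, 0.1923, 0.239]
orientation: [-0.491, 0.509, 0.491, 0.509]
wrist_force: [0.5, -0.1, 0.6]
opening: 0.052
```

Call:
move_arm(linear=[[3,0,35],[6,0,70],[6,0,100],[6,0,130],[6,-2,150],[6,-5,165],[6,-5,165],[6,-5,165]], yaw=[-5,-10,-15,-20,-25,-30,-34.9,-34.9])

```text
time: 9.52
tool_pos: [0.467, 0.3562, 0.2324]
orientation: [-0.622, 0.337, 0.622, 0.336]
wrist_force: [-0.3, 0.0, 0.1]
opening: 0.0522
```

```bash
python3 -c "
from h import *
to([.4707,.354,.24],[.4707,.354,.013],yaw=122.9); c=cam('top'); save(c,'a.png')
import cv2
cv2.imwrite('pics/crop4.png',cv2.resize(c['img'][150:310,310:480],None,fx=3.5,fy=3.5,interpolation=cv2.INTER_CUBIC)[:,:,::-1])"
```

```text
t 9.52 tcp [0.467  0.3562 0.2324] yaw 123.16 F [-0.3  0.   0.1] op 0.0522
shift [-7.6 -1.9 -3.8] n 9.0 turn 0.26
shift [219.4  -2.2  -3.8] n 219.0 turn 0.26
```

View pics/crop4.png

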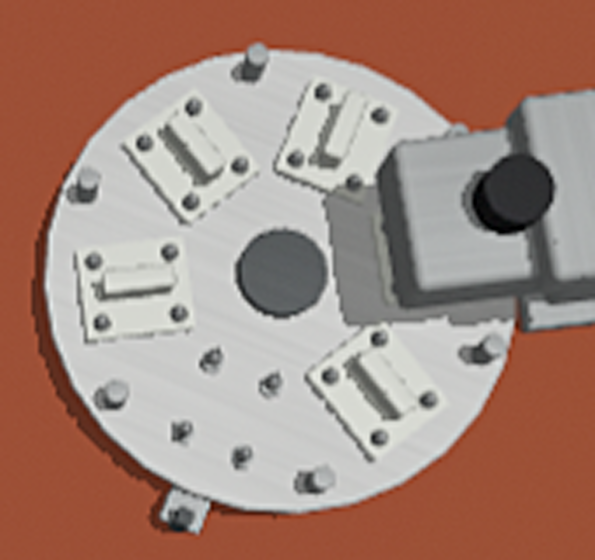

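The bare nest is at the loading position by the pointer, with studs around (213,355), (272,380), (183,428) and (244,455) in the crop. Now grasping the plate.

Call:
move_arm(linear=[[30,-2,-4],[65,-2,-4],[100,-2,-4],[135,-2,-4],[165,-2,-4],[190,-2,-4],[205,-2,-4],[205,-2,-4]], yaw=[0.3,0.3,0.3,0.3,0.3,0.3,0.3,0.3])

```text
time: 10.23
tool_pos: [0.4681, 0.3506, 0.0239]
orientation: [-0.618, 0.343, 0.621, 0.338]
wrist_force: [-0.4, -0.4, 0.5]
opening: 0.0526
```

```bash
python3 -c "
from h import *
to([.4707,.354,.013],yaw=122.9); c=imaging.read_camera('top'); 
cv2.imwrite('pics/crop5.png',cv2.resize(c['img'][235:295,345:415],None,fx=9,fy=9,interpolation=cv2.INTER_CUBIC)[:,:,::-1])
for a in(-1,1):
  for b in(-1,1):
    t=np.radians(159.2); P=A+(.105+.027*a)*np.array([np.cos(t),np.sin(t)])+.022*b*np.array([-np.sin(t),np.cos(t)])
    for z in(.088,.068): print(a,b,z,((proj(c,[*P,z])-[345,235]+.5)*9-.5).round(0))
"
```

```text
t 10.23 tcp [0.4681 0.3506 0.0239] yaw 122.4 F [-0.4 -0.4  0.5] op 0.0526
shift [10.9 -4.1  1.4] n 12.0 turn -0.5
-1 -1 0.088 [243. 151.]
-1 -1 0.068 [235. 164.]
-1 1 0.088 [397. 213.]
-1 1 0.068 [387. 225.]
1 -1 0.088 [170. 338.]
1 -1 0.068 [163. 348.]
1 1 0.088 [325. 400.]
1 1 0.068 [316. 409.]
```

View pics/crop5.png

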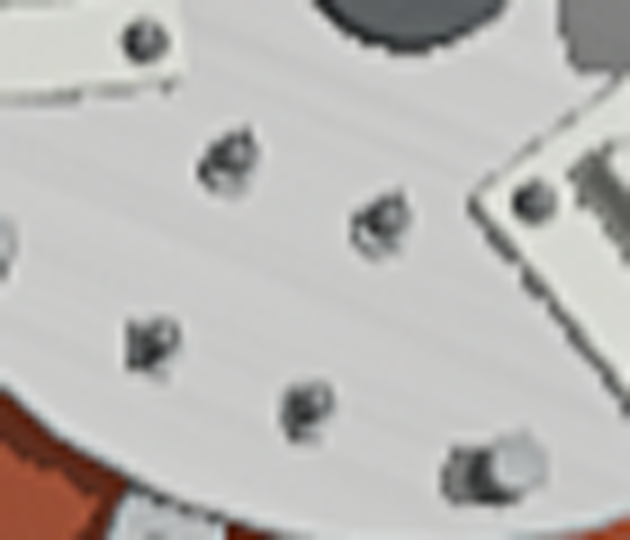

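The studs' shoulder edges agree with my projected nest to about 1 mm. I'll finish the descent, close and lift.

Call:
move_arm(linear=[[3,-1,0],[6,-1,0],[7,-1,0],[7,-1,0]], yaw=[0,0,0,0])

```text
time: 10.62
tool_pos: [0.4727, 0.3542, 0.0225]
orientation: [0.621, -0.339, -0.62, -0.34]
wrist_force: [0.2, -0.3, -0.1]
opening: 0.0521
```

```bash
python3 -c "
from h import *
to([.4707,.354,.012],yaw=122.9)"
```

```text
t 10.62 tcp [0.4727 0.3542 0.0225] yaw 122.6 F [ 0.2 -0.3 -0.1] op 0.0521
shift [10.5  1.8  0.9] n 11.0 turn -0.3
```

Call:
move_arm(linear=[[4,2,1],[7,2,1],[9,2,1],[9,2,1]], yaw=[-0.3,-0.3,-0.3,-0.3])

```text
time: 10.95
tool_pos: [0.4692, 0.3534, 0.0119]
orientation: [-0.621, 0.338, 0.621, 0.337]
wrist_force: [-0.5, 0.6, 0.5]
opening: 0.0523
```

```bash
python3 -c "
from h import *
to([.4707,.354,.012],yaw=122.9)"
```

```text
t 10.95 tcp [0.4692 0.3534 0.0119] yaw 122.92 F [-0.5  0.6  0.5] op 0.0523
shift [-0.1 -1.6 -0.3] n 2.0 turn 0.02
```

Call:
move_arm(linear=[[0,-1.5,0],[0,-1.5,0],[0,-1.5,0],[0,-1.5,0],[0,-1.5,0],[0,-1.5,0],[0,-1.5,0],[0,-1.5,0]], yaw=[0,0,0,0,0,0,0,0], fingers=1, newtons=40)

```text
time: 11.62
tool_pos: [0.471, 0.3545, 0.0126]
orientation: [0.621, -0.338, -0.621, -0.338]
wrist_force: [-0.3, 0.9, 0.1]
opening: 0.0158
```

Call:
move_arm(linear=[[-15,0,0],[-40,0,0],[-75,0,0],[-115,0,0],[-155,0,0],[-195,0,0],[-230,0,0],[-230,0,0]], yaw=[0,0,0,0,0,0,0,0])

```text
time: 12.28
tool_pos: [0.4746, 0.3565, 0.2521]
orientation: [0.624, -0.334, -0.619, -0.342]
wrist_force: [1.0, 0.7, -0.2]
opening: 0.016
```

```bash
python3 -c "
from h import *
to([.4931,-.0628,.24],yaw=69.2)"
```

```text
t 12.28 tcp [0.4746 0.3565 0.2521] yaw 122.93 F [ 1.   0.7 -0.2] op 0.016
shift [   9.4  212.6 -362. ] n 420.0 turn 53.73
```

Call:
move_arm(linear=[[0,10,-17],[0,25,-42],[0,42,-72],[0,60,-102],[0,78,-132],[0,95,-162],[0,110,-190],[0,125,-215]], yaw=[3,7,12,17,22,27,32,36])

```text
time: 12.95
tool_pos: [0.4824, 0.1041, 0.2416]
orientation: [-0.485, 0.515, 0.485, 0.514]
wrist_force: [0.0, 0.5, -2.4]
opening: 0.0156
```

```bash
python3 -c "
from h import *
to([.4931,-.0628,.24],yaw=69.2)"
```

```text
t 12.95 tcp [0.4824 0.1041 0.2416] yaw 86.65 F [ 0.   0.5 -2.4] op 0.0156
shift [   1.6  -20.4 -166. ] n 167.0 turn 17.45
```

Call:
move_arm(linear=[[0,-4,-30],[0,-8,-60],[0,-12,-90],[0,-16,-120],[0,-18,-145],[0,-20,-160],[0,-20,-166],[0,-20,-166]], yaw=[3,6,9,12,15,17,17.5,17.5])

```text
time: 13.62
tool_pos: [0.4935, -0.0618, 0.2417]
orientation: [-0.402, 0.582, 0.403, 0.581]
wrist_force: [0.4, 1.2, -2.3]
opening: 0.0158
```

Call:
move_arm(linear=[[30,0,0],[60,0,0],[90,0,0],[105,0,0],[105,0,0]], yaw=[0,0,0,0,0])

```text
time: 14.03
tool_pos: [0.4905, -0.0584, 0.1328]
orientation: [-0.401, 0.583, 0.406, 0.579]
wrist_force: [-1.7, -0.3, -1.6]
opening: 0.0156
```

```bash
python3 -c "
from h import *
to([.4931,-.0628,.112],yaw=69.2)
o=np.zeros((560,800,3),np.uint8)
c=cam('top'); x=cv2.resize(c['img'][225:305,335:415],None,fx=5,fy=5,interpolation=cv2.INTER_CUBIC); o[:400,:400]=x
s=cam('side'); y=cv2.resize(s['img'][270:370,280:360],None,fx=5,fy=5,interpolation=cv2.INTER_CUBIC); o[:500,400:]=y
cv2.imwrite('pics/crop6.png',o[:,:,::-1])
"
```

```text
t 14.03 tcp [ 0.4905 -0.0584  0.1328] yaw 69.55 F [-1.7 -0.3 -1.6] op 0.0156
shift [20.7 -4.2 -3.2] n 21.0 turn 0.35
```

View pics/crop6.png

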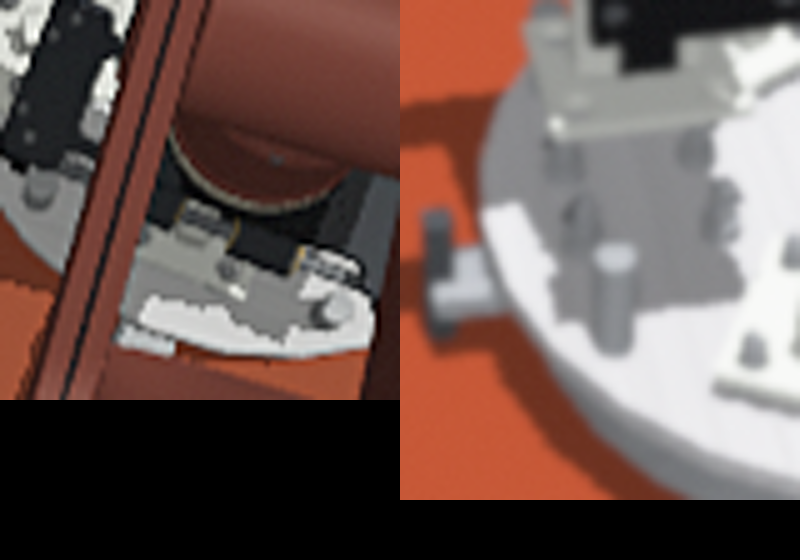

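The top view is blocked by the arm. The side view shows the held plate level above the nest, its near edge running from about (555,128) to (740,100), with the studs below it. I'll settle and check the side view numerically.

Call:
move_arm(linear=[[5,-3,-2],[8,-3,-2],[8,-3,-2],[8,-3,-2],[8,-3,-2],[8,-3,-2]], yaw=[0.3,0.3,0.3,0.3,0.3,0.3])

```text
time: 14.63
tool_pos: [0.4964, -0.0638, 0.13]
orientation: [-0.401, 0.582, 0.401, 0.583]
wrist_force: [-0.8, -0.4, -1.8]
opening: 0.0156
```

```bash
python3 -c "
from h import *
to([.4931,-.0628,.112],yaw=69.2)
st=manip.state(); T=st['tool_pos']; M=R.from_quat(st['orientation']).as_matrix(); print(M.round(3).tolist())
s=cam('side'); o=(280,270); f=7
y=cv2.resize(s['img'][270:355,280:370],None,fx=f,fy=f,interpolation=cv2.INTER_CUBIC)
cv2.imwrite('pics/crop7.png',y[:,:,::-1])
q=lambda P:((proj(s,P)-o+.5)*f-.5).round(0)
t=np.radians(159.2); ex=np.array([np.cos(t),np.sin(t),0]); ey=np.array([-ex[1],ex[0],0]); N=np.array([*(A+.105*ex[:2]),.068])
for a in(-1,1):
  for b in(-1,1): print('stud',a,b,'tip',q(N+ex*.027*a+ey*.022*b+[0,0,.02]),'sh',q(N+ex*.027*a+ey*.022*b))
px=-M[:,1];pz=-M[:,0];py=M[:,2]
if px@ex<0: px=-px;py=-py
for a in(-1,1):
  for b in(-1,1): print('plate corner',a,b,'bot',q(T-.0125*pz+px*.038*a+py*.033*b),'top',q(T-.0065*pz+px*.038*a+py*.033*b))
print('post 129',q(pol(.15,129.2,.105)),'post189 top',q(pol(.15,189.2,.105)),'ptr',q(pol(.186,159.2,.066)))
"
```

```text
t 14.63 tcp [ 0.4964 -0.0638  0.13  ] yaw 69.11 F [-0.8 -0.4 -1.8] op 0.0156
shift [18.   3.5 -0.2] n 18.0 turn -0.09
[[0.001, -0.934, 0.357], [-0.0, 0.357, 0.934], [-1.0, -0.001, 0.0]]
stud -1 -1 tip [417. 151.] sh [415. 205.]
stud -1 1 tip [454. 252.] sh [451. 307.]
stud 1 -1 tip [229. 173.] sh [229. 227.]
stud 1 1 tip [259. 276.] sh [258. 331.]
plate corner -1 -1 bot [462.  39.] top [463.  22.]
plate corner -1 1 bot [521. 187.] top [522. 170.]
plate corner 1 -1 bot [196.  68.] top [196.  51.]
plate corner 1 1 bot [239. 221.] top [239. 203.]
post 129 [204.  12.] post189 top [306. 361.] ptr [ 51. 307.]
```

View pics/crop7.png

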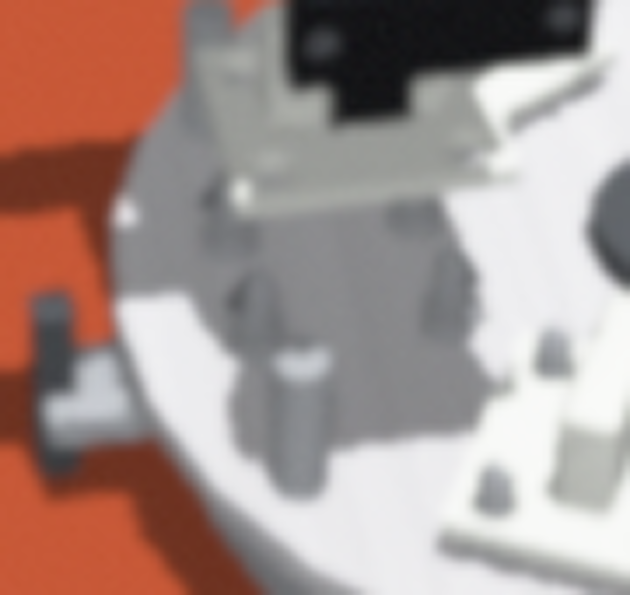

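Side-view residuals for the plate (about -2,-7 px at 7×) and the machine (about -3,-4 px) agree to within about 1 mm. Correcting the TCP and approaching the stud tips.

Call:
move_arm(linear=[[5,3.5,0],[12,3.5,0],[22,3.5,0],[22,3.5,0],[22,3.5,0],[22,3.5,0],[22,3.5,0]], yaw=[0,0,0,0,0,0,0])

```text
time: 15.27
tool_pos: [0.4931, -0.0625, 0.1077]
orientation: [-0.401, 0.582, 0.401, 0.582]
wrist_force: [0.4, -0.0, -1.8]
opening: 0.0159
```

```bash
python3 -c "
from h import *
to([.4931,-.0628,.0805],yaw=69.2)"
```

```text
t 15.27 tcp [ 0.4931 -0.0625  0.1077] yaw 69.12 F [ 0.4 -0.  -1.8] op 0.0159
shift [27.2 -0.1 -0.2] n 27.0 turn -0.08
```

Call:
move_arm(linear=[[3,0,0],[6,0,0],[9,0,0],[12,0,0],[12,0,0],[12,0,0]], yaw=[0,0,0,0,0,0])

```text
time: 15.77
tool_pos: [0.4928, -0.0625, 0.0954]
orientation: [-0.401, 0.582, 0.401, 0.582]
wrist_force: [-0.4, -0.6, -1.8]
opening: 0.0159
```

```bash
python3 -c "
from h import *
to([.4931,-.0628,.0805],yaw=69.2); print(manip.state()['moment'].round(2))"
```

```text
t 15.77 tcp [ 0.4928 -0.0625  0.0954] yaw 69.12 F [-0.4 -0.6 -1.8] op 0.0159
shift [14.9 -0.4 -0.2] n 15.0 turn -0.08
[-0.03 -0.05  0.  ]
```

No resistance 5 mm past the tips, so the pins are in the holes. Now pressing down.

Call:
move_arm(linear=[[3,0,0],[6,0,0],[8,0,0],[10,0,0],[12,0,0],[12,0,0]], yaw=[0,0,0,0,0,0], newtons=60)

```text
time: 16.27
tool_pos: [0.4948, -0.063, 0.086]
orientation: [-0.402, 0.581, 0.4, 0.583]
wrist_force: [-1.1, 0.2, 2.5]
opening: 0.0157
```

Call:
move_arm(linear=[[1,0,0],[2,0,0],[3,0,0],[4,0,0],[4,0,0],[4,0,0]], yaw=[0,0,0,0,0,0])

```text
time: 16.77
tool_pos: [0.4933, -0.0627, 0.0809]
orientation: [-0.401, 0.582, 0.401, 0.582]
wrist_force: [-5.1, -0.2, 13.4]
opening: 0.0155
```

```bash
python3 -c "
from h import *
to([.4931,-.0628,.0805],yaw=69.2); print(manip.state()['moment'].round(2))"
```

```text
t 16.77 tcp [ 0.4933 -0.0627  0.0809] yaw 69.12 F [-5.1 -0.2 13.4] op 0.0155
shift [ 0.4  0.2 -0.1] n 0.0 turn -0.08
[-0.07  0.48 -0.15]
```

Call:
move_arm(linear=[[1,0,0],[2,0,0],[3,0,0],[3,0,0],[3,0,0]], yaw=[0,0,0,0,0])

```text
time: 17.18
tool_pos: [0.4932, -0.0625, 0.0801]
orientation: [-0.401, 0.582, 0.401, 0.582]
wrist_force: [-14.4, 3.1, 33.1]
opening: 0.0156
```

Force rose to 33 N with under 1 mm of further travel, at the height expected for home. I'll relax, release, back off and look.

Call:
move_arm(linear=[[-2,0,0],[-4,0,0],[-4,0,0]], yaw=[0,0,0])

```text
time: 17.43
tool_pos: [0.4933, -0.0627, 0.0806]
orientation: [-0.402, 0.582, 0.401, 0.583]
wrist_force: [2.3, -1.4, -0.4]
opening: 0.0155
```

Call:
move_arm(linear=[[0,0,0],[0,0,0],[0,0,0],[0,0,0],[0,0,0],[0,0,0]], yaw=[0,0,0,0,0,0], fingers=-0.1)

```text
time: 17.93
tool_pos: [0.4926, -0.0623, 0.0803]
orientation: [-0.401, 0.582, 0.401, 0.582]
wrist_force: [-0.8, 0.2, -0.5]
opening: 0.0448
```

Call:
move_arm(linear=[[-15,0,0],[-40,0,0],[-80,0,0],[-120,0,0],[-150,0,0],[-150,35,60],[-150,50,90],[-150,50,120]], yaw=[0,0,0,0,0,0,0,0])

```text
time: 18.6
tool_pos: [0.4869, 0.0618, 0.2316]
orientation: [-0.401, 0.582, 0.4, 0.583]
wrist_force: [1.4, 0.6, -0.2]
opening: 0.0475
```

Call:
move_arm(linear=[[0,0,35],[0,0,70],[0,0,105],[0,0,140],[0,0,170],[0,0,170]], yaw=[0,0,0,0,0,0])

```text
time: 19.1
tool_pos: [0.549, 0.2245, 0.23]
orientation: [-0.402, 0.581, 0.403, 0.582]
wrist_force: [-0.3, 0.3, 0.2]
opening: 0.0478
```

```bash
python3 -c "
from h import *
to([.4931,-.0628,.0805],yaw=69.2)
s=cam('side'); c=cam('top'); f=7
y=cv2.resize(s['img'][280:360,300:357],None,fx=f,fy=f,interpolation=cv2.INTER_CUBIC)
x=cv2.resize(c['img'][235:305,340:397],None,fx=f,fy=f,interpolation=cv2.INTER_CUBIC)
o=np.zeros((560,798,3),np.uint8); o[:560,:399]=y; o[:490,399:]=x
cv2.imwrite('pics/crop8.png',o[:,:,::-1])
t=np.radians(159.2); ex=np.array([np.cos(t),np.sin(t),0]); ey=np.array([-ex[1],ex[0],0]); N=np.array([*(A+.105*ex[:2]),.068])
for a in(-1,1):
  for b in(-1,1):
    P=N+ex*.038*a+ey*.033*b+[0,0,.006]
    print('plate top corner',a,b,'side',((proj(s,P)-(300,280)+.5)*f-.5).round(0),'top',((proj(c,P)-(340,235)+.5)*f-.5+[399,0]).round(0))
    P=N+ex*.027*a+ey*.022*b+[0,0,.02]
    print('stud tip',a,b,'side',((proj(s,P)-(300,280)+.5)*f-.5).round(0),'top',((proj(c,P)-(340,235)+.5)*f-.5+[399,0]).round(0))
"
```

```text
t 19.1 tcp [0.549  0.2245 0.23  ] yaw 69.34 F [-0.3  0.3  0.2] op 0.0478
shift [ 148.9  -49.2 -288.8] n 329.0 turn 0.14
plate top corner -1 -1 side [304.  91.] top [600.  84.]
stud tip -1 -1 side [277.  81.] top [623. 118.]
plate top corner -1 1 side [360. 242.] top [778. 155.]
stud tip -1 1 side [314. 182.] top [743. 165.]
plate top corner 1 -1 side [ 44. 121.] top [521. 285.]
stud tip 1 -1 side [ 89. 103.] top [566. 262.]
plate top corner 1 1 side [ 86. 277.] top [701. 358.]
stud tip 1 1 side [119. 206.] top [687. 311.]
```

View pics/crop8.png

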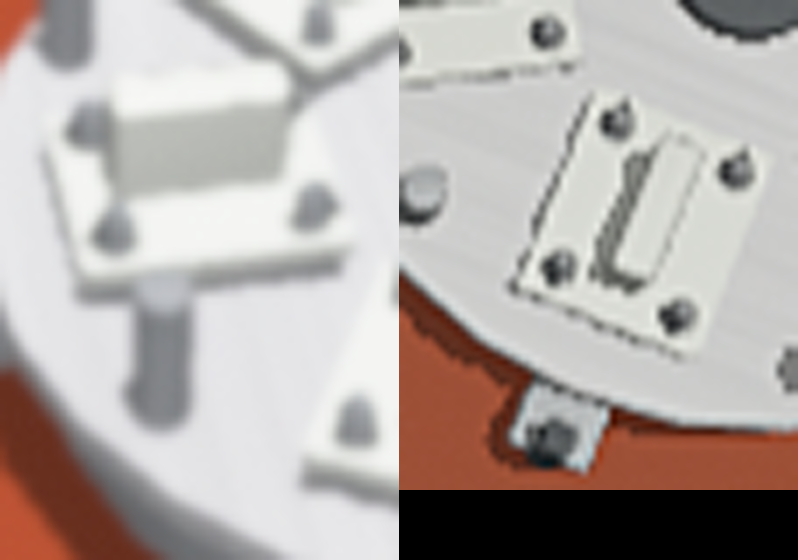

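The side view shows the plate flat over all four studs, with stud protrusion like the fixed plates'. Its corners, about (80,270) and (352,238), are within about 1 mm of the predicted home position once the camera offset is taken out. The top view shows the nest still by the pointer and the arm clear. Handing in.

```bash
python3 -c "
from station import manip
print(manip.hand_in())"
```

```text
the job is handed in; nothing more can be done
None
```

I handed the job in with the insert plate on the bare nest at the loading position, at about 19 s of the 72 s. The hand-in reports no verdict.

- **Disc:** I pushed it two detents clockwise with shut fingers. The first stroke stopped just at the ridge, so I pushed a little further before it sprang over. After the second stroke the top camera showed the bare nest at rest by the pointer before I fetched the plate.
- **Plate:** I gripped it by its rib and lowered it onto the studs; it met no resistance 5 mm below the tips. I then pressed it down to 33 N, where it stopped at the height expected for fully home. After that I let go and moved clear.
- **Last checks:** Both cameras show the plate flat on all four studs and the nest by the pointer, with corners within about 1 mm of the predicted home pose. Wrist force was about zero with the arm clear.
- **Disagreements:** The loading direction came out as 159.2° from the posts and 158.0° from the pointer; I used the posts. The side camera was off by about 1 mm throughout. There was a 14 N sideways force during the press, which went away when I relaxed it.
- **Not checked:** I judged the four catches from the press height and the pictures, not one by one. I did not re-measure the bottle, cup and round plate; the arm passed over the bottle about 60 mm above its cap, and I saw no unexpected force on the way.

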